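Angle the display bar past the post into its bay

ROBOT

A 6-joint arm with a two-finger parallel gripper is mounted at the origin on the work surface. World frame = base frame: x ahead of the robot, y to its left, z up, the work surface at z = 0. Lengths are in mm, angles in rad, forces in N, time in s.
With the tool pointing down it reaches from about 250 to 725 mm from the base axis. Payload 4 kg.
Tool frame: the origin (TCP) lies on the front face of the gripper's body, between the roots of the fingers; the fingertips stand 73 mm ahead of it and the grasp point (between the pads) lies 54 mm ahead of it (bot.tcp_to_tips is the distance from the TCP to the fingertips, in mm); z points along the fingers, y is the line along which they close (so a half turn about z gives the same grasp; the last joint's range is limited). The gripper opens to 85 mm and grips with 20 to 120 N. Pads are 22 mm wide; open, the fingers measure 114 mm over their backs; the gripper's body (76 mm by 85 mm) begins 54 mm behind the grasp point. The pads swing forward as they close: fully open they stand 13 mm farther back than shut.
Start: joints at [-1.104, 0.241, 0.005, 1.335, 0, 1.571], TCP at [225.014, -446.507, 303.906] pointing down, gripper open.
Joint ranges: [-2.72, 2.72], [-1.05, 1.87], [-1.09, 1.28], [-1.99, 2.15], [-1.42, 1.44], [-3.14, 3.14]. Speed limits (rad/s): [2.79, 2.79, 3.14, 3.14, 3.14, 3.14].

INTERFACE

Orientations are given as a unit quaternion [x, y, z, w].
In Python, from workcell import bot gives the robot as it stands.
- The arm moves only by the tool play_rows, never from a script. Its argument "increments" is one flat list of numbers, 6 for each row, row after row: the shift along the tool's x, y, z in mm, then the turn, a rotation vector about the tool's x, y, z in degrees. In form: [x, y, z, rx, ry, rz, x, y, z, rx, ry, rz, ...]. A call has 1 to 10 rows; each row shifts and turns the commanded pose from where the row before left it, along the tool's axes as they then stand; what a row does not reach is not made up. A row lasts 1/8 s, in which the tool goes at most 62.5 mm and 10.7 degrees, less where a joint would pass 70% of its speed; a pose out of reach is approached as far as the arm can. A call is refused whole if a number of a shift passes 62.5 or a number of a turn 10.7, either way. A call with a gripper value outside its range is refused whole. "hand" is the finger opening in mm, from 0 to 85.4, set as the call begins (left out, the last holds). The fingers move at their own pace and stop on an object; "force" is the grip in N (left out, the last holds). Time passes only in rows, so rows that do not move let the fingers close. It gives the time, the measured TCP pose, the force, the opening and the grip force at its end, in the units of the state.
- bot.observe(): the state, without advancing time (a new reading comes with each control period).
- bot.camera(name): name is "scene" or "top" or "wrist"; returns (picture, depth): 480x640x3 uint8, red, green, blue; 480x640 float32, mm along the optical axis (not along the pixel's ray), 0 where there is no reading.
- bot.camera_info(name): a dict with "fx", "fy", "cx", "cy" (pixels), "cam_to_world" (4x4, takes a point from camera to world coordinates). Camera axes: x right, y down, z forward; pixel columns grow to the right and rows downward; lengths in mm; the calibration is good to about 2 mm. A picture is of the moment at which its call begins: read the wrist's pose just before it. camera_info takes no time and is no camera call; for the wrist camera it gives the pose at the moment of the call.
- bot.hand_in(): hands the job in; it is judged then, once.
Trained networks look in the newest picture that a camera, given by its name, has taken for a name from the list of things; names that differ only in an ending like _2 or _b are one class to them, and where a whole thing is asked for, a point or a joint stands for the part that bears it (a point fixed in the world has none). Each returns a list of dicts, best first, with "p" (0 to 1); they miss things now and then, are a little off and sometimes report something else, mostly with a low value. They report only what shows in the picture. A call takes as long as a camera call. They do not tell look-alikes from the thing itself.
- bot.boxes_of(camera, thing): "position" ([x, y, z] in mm, in world coordinates, good to about 4 mm: the middle of the surface that is visible of it).
- bot.silhouettes(camera, thing): "region" (480x640 bool, what is visible of it).
The state is a dict: "time_s": time; "joint_pos": joint angles; "qd": joint speeds; "tau": joint torques, N m; "eef_pos": TCP position; "tcp_rot": TCP orientation; "wrist_force": force on the tool from outside, world axes, zero at the start; "moment": the same for the moment, N m; "opening": finger opening in mm; "finger_force": force on a finger pad.
Only numpy, scipy, OpenCV 4.12 (cv2) and the standard library are available. Lean on these libraries where they do the work, as an engineer would, in place of code of your own. Each camera call takes 0.05 s, during which the arm holds its last target. There are 200 camera calls.

TASK

Slide the long jewellery display bar along the counter into its low wooden bay: push one end and then the other to angle it past the short post that stands at the mouth, until the bar lies behind the post, between the bay's two end cheeks, and flat against the back rail along its whole length. Only push it, never lift or tip it, and leave the ring cone, the jar and the trinket box where they stand.

Things in the scene. Friction and masses are not known exactly. Their poses are not given: they have to be found in the camera images.
- bar: Long dark wooden bar on the counter, a block 240 x 36 x 34 mm high, about 0.25 kg, small flat metal pendants on top. Origin: centre of its underside; y runs along it to its left end, x across it (at first roughly away from the robot), z up. It starts on the robot's side of the bay's mouth, centred right (-y) of the post, within 0.4 rad of parallel to the back rail.
- bar_left (a point): Centre of the bar's left (+y) end face, 17 mm above the counter when the bar lies flat.
- bar_right (a point): Centre of the bar's right (-y) end face, 17 mm above the counter when the bar lies flat.
- bay: Low three-sided wooden bay fixed to the counter, open to the robot, no floor: back rail and two end cheeks, 28 mm high, 16 mm thick. Origin at counter level, middle of the back rail's inner face; x points out of the back (away from the mouth), y left along the rail. Cheeks' inner faces at y = -155 and +155 mm, from x = -70 mm to 0. Home, the bar's centre is at x = -18 mm.
- post: Short round wooden post fixed to the counter at the bay's mouth, before the left half of the bay: 24 mm diameter, 44 mm high, origin at the centre of its foot, about 82 mm in front of the rail (some 70 mm free between post and rail). From post to the right cheek's face is about 193 to 209 mm, less than the bar's length.
- ring_cone: Bystander: pale wooden ring cone on a round foot, 52 mm wide and 75 mm high, loose, origin under its centre; on the counter to the left of the work.
- jar: Bystander: glass jar with a steel lid, 52 mm diameter, 65 mm high, loose, origin under its centre; to the right of the bay's right cheek.
- trinket_box: Bystander: small wooden box with a dark lid, 64 x 84 mm and 44 mm high, loose, origin under its centre; to the left of the bay.
Things that resemble listed ones, but are neither listed nor needed, are in the scene too. Of the things that look like the bar, the largest one is meant.

How it is judged:
By the outcome, as a careful person would: the job done as asked, in the order asked, and still so for the second after the job is handed in, with the robot touching nothing.
It also fails if it takes over 72 s, if anything falls off the work surface, if the arm or the gripper's body presses on something with over 40 N, if the wrist force passes 120 N, or if a joint passes its speed limit or range.

## Working session

There is one attempt and no reset: what is moved stays moved. The work goes in short steps, Python scripts to look and compute and a tool call to move; the robot and the scene stay as the last step left them, time stands still between calls to the robot, and variables do not carry over. Pictures are saved under pics/ and viewed, at most 10 in all, crops included, and the job is handed in when it is done.

Besides the shell and the picture viewer there is one more tool, called as name(argument=value, ...), one argument or row to a line, values as JSON. play_rows: Moves the arm, as the interface text tells. Its arguments: {"type":"object","properties":{"increments":{"type":"array"},"hand":{"type":"number"},"force":{"type":"number"}},"required":["increments"]}

```bash
mkdir -p pics
python3 - <<'E'
from workcell import bot
import cv2,numpy as np
s=bot.observe();print(s['time_s'],s['eef_pos'],s['tcp_rot'],s['opening'])
a,d=bot.camera('top');cv2.imwrite('pics/top1.png',a[:,:,::-1]);np.save('top_d.npy',d)
i=bot.camera_info('top');print({k:np.round(v,3).tolist() for k,v in i.items()})
for t in ['bar','bar_left','bar_right','bay','post','ring_cone','jar','trinket_box']:
    print(t,[(round(x['p'],2),np.round(x['position']).tolist()) for x in bot.boxes_of('top',t)])
E
```

```text
0.0 [ 224.79181121 -446.09428016  303.01613558] [ 9.72888667e-01  2.31271651e-01 -2.34140187e-04 -1.00526423e-03] 85.46926678570547
{'fx': 504.632, 'fy': 504.632, 'cx': 312.306, 'cy': 239.051, 'cam_to_world': [[-0.008, -0.993, 0.117, 420.632], [-1.0, 0.012, 0.028, -7.707], [-0.029, -0.117, -0.993, 970.412], [0.0, 0.0, 0.0, 1.0]]}
bar [(0.93, [343.0, -46.0, 23.0]), (0.8, [502.0, -45.0, 34.0]), (0.74, [441.0, -317.0, 22.0])]
bar_left [(0.91, [502.0, -45.0, 36.0]), (0.73, [345.0, -41.0, 22.0])]
bar_right [(0.9, [498.0, -48.0, 32.0]), (0.79, [340.0, -41.0, 27.0]), (0.66, [449.0, -315.0, 23.0])]
bay [(0.74, [692.0, 72.0, 27.0])]
post [(0.58, [618.0, 128.0, 44.0])]
ring_cone [(0.81, [565.0, 303.0, 10.0]), (0.46, [600.0, -170.0, 67.0])]
jar [(0.73, [600.0, -169.0, 67.0])]
trinket_box [(0.68, [729.0, 309.0, 44.0])]
```

View pics/top1.png

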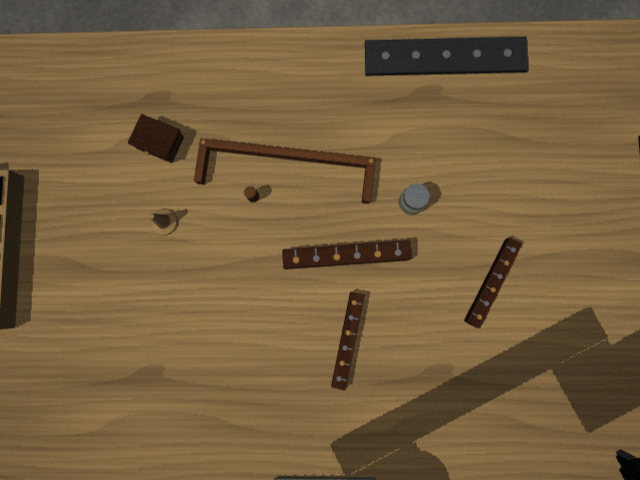

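The picture shows three dark bars: (347,253), about 130 px long; (347,340), about 95 px; and (494,282), about 95 px. The first is the longest and lies in front of the bay mouth, so it is the one meant. The bay rail runs (203,142)-(372,160), the post is at (251,193) and the jar at (415,198). I'll measure these and confirm the bar in a crop.

```bash
cat > h.py <<'E'
import cv2,numpy as np
from workcell import bot
def px2w(info,uv,z):
    """pixels (n,2) -> world points on the plane height z"""
    T=np.array(info['cam_to_world']);uv=np.atleast_2d(np.asarray(uv,float))
    r=np.c_[(uv[:,0]-info['cx'])/info['fx'],(uv[:,1]-info['cy'])/info['fy'],np.ones(len(uv))]@T[:3,:3].T
    return T[:3,3]+r*((z-T[2,3])/r[:,2])[:,None]
def cloud(info,d):
    v,u=np.mgrid[:480,:640];T=np.array(info['cam_to_world'])
    p=np.stack([(u-info['cx'])/info['fx']*d,(v-info['cy'])/info['fy']*d,d],-1)
    return p@T[:3,:3].T+T[:3,3]
def bar(cam='top'):
    """centre, yaw of the bar's long axis and size, from depth at its top face, near the silhouettes"""
    a,d=bot.camera(cam);i=bot.camera_info(cam);P=cloud(i,d);best=None
    for s in bot.silhouettes(cam,'bar'):
        m=s['region']&(d>0)&(P[...,2]>26)&(P[...,2]<46)
        if m.sum()<30: continue
        (c,wh,ang)=cv2.minAreaRect(P[m][:,:2].astype(np.float32))
        b=cv2.boxPoints((c,wh,ang));e=[b[1]-b[0],b[2]-b[1]];e=max(e,key=np.linalg.norm)
        if e[1]<0:e=-e
        L=max(wh)
        if best is None or L>best[0]: best=(L,min(wh),np.array(c),np.arctan2(-e[0],e[1]),m)
    return best,a
E
python3 - <<'E'
from h import *
b,a=bar();print('bar L,W,c,yaw',b[:4])
i=bot.camera_info('top');d=np.load('top_d.npy');P=cloud(i,d)
for t in ['bay','post','jar','trinket_box','ring_cone']:
    for s in bot.silhouettes('top',t)[:1]:
        m=s['region']&(d>0);z=P[m][:,2];top=np.percentile(z,95);q=P[m][z>top-8]
        print(t,round(s['p'],2),m.sum(),'top',top.round(),cv2.minAreaRect(q[:,:2].astype(np.float32)))
        if t=='bay':
            m2=s['region'].astype(np.uint8)
            c=max(cv2.findContours(m2,0,1)[0],key=len);print(px2w(i,cv2.approxPolyDP(c,3,True)[:,0],28)[:,:2].round().tolist(), cv2.approxPolyDP(c,3,True)[:,0].tolist())
cr=cv2.resize(a[100:300,170:450,::-1],(784,560),interpolation=cv2.INTER_CUBIC);cv2.imwrite('pics/crop1.png',cr)
E
```

```text
bar L,W,c,yaw (237.57276916503906, 36.02988815307617, array([502.13284302, -44.96723938]), np.float32(0.060597267))
bay 0.74 2970 top 29.0 ((667.557861328125, 72.56336975097656), (342.1844482421875, 86.98983764648438), 82.44319152832031)
[[728.0, 235.0], [659.0, 246.0], [641.0, 238.0], [645.0, 224.0], [702.0, 217.0], [705.0, 196.0], [667.0, -77.0], [601.0, -75.0], [601.0, -91.0], [688.0, -98.0]] [[200, 140], [194, 175], [198, 184], [205, 182], [209, 153], [220, 151], [362, 168], [362, 202], [370, 202], [373, 157]]
post 0.58 176 top 46.0 ((619.7821655273438, 135.39120483398438), (22.77936363220215, 21.54305076599121), 89.9151611328125)
jar 0.82 723 top 66.0 ((603.8968505859375, -171.3856658935547), (44.5340690612793, 43.88618469238281), 61.826133728027344)
trinket_box 0.63 1610 top 45.0 ((730.4066162109375, 321.8468933105469), (84.06591033935547, 67.62396240234375), 67.13103485107422)
ring_cone 0.84 497 top 70.0 ((571.7879028320312, 308.27947998046875), (10.87507438659668, 9.851265907287598), 11.304441452026367)
```

View pics/crop1.png

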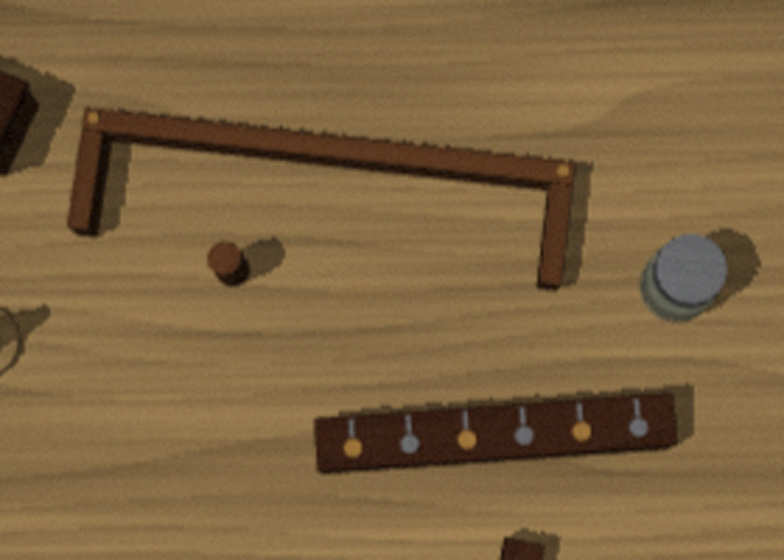

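The crop confirms the large bar, (495,433) in crop pixels. It measures 237 x 36 mm by depth, which fits 240 x 36. In the bay frame (origin about (694.3, 69.0), yaw -0.132 rad):

| Thing | Position (mm) | Yaw |
|---|---|---|
| Post | (-83, 56) | – |
| Bar centre | (-175, -138) | +0.19 |
| Jar | (-58, -250) | – |

Plan:
1. Align the tool with the bay.
2. Push the left end inward until the relative yaw is about -0.4.
3. Slide the bar along its axis behind the post.
4. Swing the right end in.

play_rows(
  increments=[0,0,25,0,0,8.6,0,0,25,0,0,8.6,0,0,25,0,0,8.6,0,0,25,0,0,8.5],
  hand=0,
)

```text
time_s: 1.3
eef_pos: [225.0, -446.5, 203.2]
tcp_rot: [0.998, -0.068, 0.0, 0.0]
wrist_force: [0.9, -0.2, 0.2]
opening: 12.5
finger_force: 0.0
```

play_rows(
  increments=[16,-52,0,0,0,0,16,-52,0,0,0,0,16,-52,0,0,0,0,16,-52,0,0,0,0,16,-52,0,0,0,0,16,-52,0,0,0,0,16,-52,0,0,0,0,16,-52,0,0,0,0,16,-52,0,0,0,0,16,-52,0,0,0,0],
)

```text
time_s: 2.55
eef_pos: [445.7, -13.6, 205.4]
tcp_rot: [0.999, -0.027, 0.0, -0.025]
wrist_force: [-0.6, -1.0, -0.3]
opening: -0.2
finger_force: 0.0
```

```bash
cat >> h.py <<'E'
O=np.array([694.3,69.0]);PSI=-0.132
def B(p):
    d=np.asarray(p)[:2]-O;c,s=np.cos(PSI),np.sin(PSI);return np.array([c*d[0]+s*d[1],-s*d[0]+c*d[1]])
def tool():
    s=bot.observe();x,y,z,w=s['tcp_rot'];h=2*np.arctan2(y,x)
    h=(h+np.pi)%(2*np.pi)-np.pi
    print('t',round(s['time_s'],2),'tool B',B(s['eef_pos']).round(1),'z',round(s['eef_pos'][2],1),'heading rel',round(h-PSI,3),'F',s['wrist_force'].round(1) if hasattr(s['wrist_force'],'round') else s['wrist_force'])
def show():
    tool();b,a=bar();c=B(b[2]);r=b[3]-PSI;n=np.array([np.cos(r),np.sin(r)]);e=np.array([-np.sin(r),np.cos(r)])
    print('bar LxW',round(float(b[0])),round(float(b[1])),'centre B',c.round(1),'rel yaw',round(float(r),3),'left',(c+120*e).round(),'right',(c-120*e).round())
    return a
E
python3 -c "
from h import *
show();print(bot.tcp_to_tips)"
```

```text
t 2.55 tool B [-235.6 -114.6] z 205.4 heading rel 0.077 F [-0.6 -1.  -0.3]
bar LxW 240 36 centre B [-176.  -137.6] rel yaw 0.188 left [-198.  -20.] right [-154. -256.]
72.6
```

play_rows(
  increments=[0,0,10,0,0,0,0,0,0,0,0,0,0,0,0,0,0,0],
)

```text
time_s: 3.02
eef_pos: [444.4, -15.3, 195.0]
tcp_rot: [0.999, -0.029, -0.0, -0.024]
wrist_force: [0.3, -0.9, 0.0]
opening: 0.1
finger_force: 0.0
```

```bash
python3 -c "
from h import *
tool();print(bot.observe()['tcp_rot'])"
```

```text
t 3.02 tool B [-236.6 -116.5] z 195.0 heading rel 0.073 F [ 0.3 -0.9  0. ]
[ 9.99274415e-01 -2.93333326e-02 -1.05412293e-04 -2.42938037e-02]
```

play_rows(
  increments=[0,0,0,-2.8,0,0,0,0,0,0,0,4.2,0,-23,20,0,0,0,0,-23,30,0,0,0,0,-22,30,0,0,0,0,0,20,0,0,0,0,0,12,0,0,0,0,0,0,0,0,0],
)

```text
time_s: 4.03
eef_pos: [445.3, -11.0, 84.9]
tcp_rot: [0.999, -0.025, -0.001, -0.026]
wrist_force: [-0.0, 0.1, 0.6]
opening: 0.2
finger_force: 0.0
```

```bash
python3 -c "
from h import *
tool();print(bot.observe()['tcp_rot'].round(3))"
```

```text
t 4.03 tool B [-236.3 -112.1] z 84.9 heading rel 0.081 F [-0.   0.1  0.6]
[ 0.999 -0.025 -0.001 -0.026]
```

```bash
python3 -c "
from h import *
s=bot.observe();print(np.round(s['joint_pos'],3),np.round(s['qd'],3),np.round(s['tau'],2))"
```

```text
[-0.051  0.367 -0.466  0.741  0.051  3.141] [ 0.002 -0.022  0.023  0.013  0.001 -0.   ] [ 3.000e-02 -3.517e+01  1.747e+01 -1.500e-01  1.600e-01 -0.000e+00]
```

Joint 6 is at its range limit with this heading. I'll turn the other way, so that tool x points along bay +y and tool y along bay +x.

play_rows(
  increments=[0,0,0,-3,0,0,0,0,0,0,0,-10.6,0,0,0,0,0,-10.6,0,0,0,0,0,-10.6,0,0,0,0,0,-10.6,0,0,0,0,0,-10.6,0,0,0,0,0,-10.6,0,0,0,0,0,-10.6,0,0,0,0,0,-10.6],
)

```text
time_s: 5.15
eef_pos: [446.4, -18.1, 86.5]
tcp_rot: [0.75, 0.661, 0.002, -0.001]
wrist_force: [0.2, 1.0, 0.9]
opening: 0.0
finger_force: 0.0
```

play_rows(
  increments=[20,0,0,0,0,0,20,0,0,0,0,0,20,0,0,0,0,0,10,0,0,0,0,0,0,0,0,0,0,0],
)

```text
time_s: 5.78
eef_pos: [455.3, 51.8, 86.2]
tcp_rot: [0.752, 0.659, 0.001, -0.002]
wrist_force: [-0.1, -0.3, 0.4]
opening: -0.4
finger_force: 0.0
```

```bash
python3 -c "
from h import *
show();print(bot.observe()['tcp_rot'].round(3))"
```

```text
t 5.78 tool B [-234.7  -48.5] z 86.2 heading rel 1.572 F [-0.1 -0.3  0.4]
bar LxW 180 36 centre B [-169.8 -166.7] rel yaw 0.193 left [-193.  -49.] right [-147. -284.]
[ 0.752  0.659  0.001 -0.002]
```

play_rows(
  increments=[0,8,4,0,0,0,0,12,0,0,0,0,0,12,0,0,0,0,0,12,0,0,0,0,0,12,0,0,0,0,0,12,0,0,0,0,0,12,0,0,0,0,0,12,0,0,0,0,0,10,0,0,0,0,0,0,0,0,0,0],
)

```text
time_s: 7.12
eef_pos: [557.1, 38.0, 81.5]
tcp_rot: [0.752, 0.659, 0.002, -0.002]
wrist_force: [-0.7, 0.1, 0.5]
opening: 0.0
finger_force: 0.0
```

```bash
python3 -c "
from h import *
a=show();cv2.imwrite('pics/t2.png',a[:,:,::-1])"
```

```text
t 7.12 tool B [-132.   -48.8] z 81.5 heading rel 1.57 F [-0.7  0.1  0.5]
bar LxW 177 36 centre B [-146.4 -170.8] rel yaw -0.385 left [-101.  -60.] right [-191. -282.]
```

View pics/t2.png

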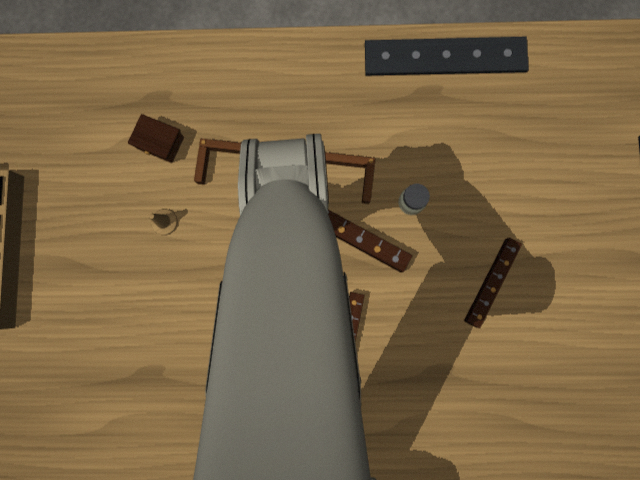

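The bar is now at relative yaw about -0.385; its visible right end is at (410,262). I'll align the tool with the bar and push near its centre about 18 mm inward, to centre it in the gap between post and cheek.

play_rows(
  increments=[0,-10,0,0,0,0,0,-10,0,0,0,7.4,0,0,0,0,0,7.4,0,0,0,0,0,7.4,-25,0,0,0,0,0,-27,0,0,0,0,0,-25,0,0,0,0,0,0,0,0,0,0,0],
)

```text
time_s: 8.22
eef_pos: [495.9, -26.8, 81.2]
tcp_rot: [0.866, 0.501, -0.0, -0.003]
wrist_force: [-0.6, 0.8, 1.0]
opening: 0.2
finger_force: 0.0
```

play_rows(
  increments=[0,9,0,0,0,0,0,9,0,0,0,0,0,9,0,0,0,0,0,9,0,0,0,0,0,0,0,0,0,0,0,-15,0,0,0,0,0,-20,0,0,0,0,0,0,0,0,0,0],
)

```text
time_s: 9.22
eef_pos: [497.9, -26.4, 80.9]
tcp_rot: [0.865, 0.502, 0.0, -0.002]
wrist_force: [0.3, 0.6, -0.0]
opening: 0.1
finger_force: 0.0
```

```bash
cat >> h.py <<'E'
POST=np.array([-82.6,56.]);TIP=np.array([-70.,-155.])
def fit(anchor='right'):
    """bar pose in bay frame with one end perhaps hidden: anchored on the visible end"""
    tool();b,a=bar();c=B(b[2]);r=float(b[3]-PSI);L=float(b[0])
    n=np.array([np.cos(r),np.sin(r)]);e=np.array([-n[1],n[0]])
    if anchor=='right': c=c-L/2*e+120*e
    if anchor=='left': c=c+L/2*e-120*e
    tp=B(bot.observe()['eef_pos'])-c
    print('L',round(L),'W',round(float(b[1])),'c',c.round(1),'yaw',round(r,3),'left',(c+120*e).round(),'right',(c-120*e).round(),
     'post e,n',round((POST-c)@e),round((POST-c)@n),'tip e,n',round((TIP-c)@e),round((TIP-c)@n),'tool e,n',round(tp@e),round(tp@n))
    return a
E
python3 -c "
from h import *
fit()"
```

```text
t 9.22 tool B [-182.1 -120.4] z 80.9 heading rel 1.184 F [ 0.3  0.6 -0. ]
L 238 W 37 c [-120.2 -146.3] yaw -0.391 left [-74. -35.] right [-166. -257.] post e,n 201 -42 tip e,n 11 50 tool e,n 1 -65
```

play_rows(
  increments=[-38,0,0,0,0,0,-38,0,0,0,0,0,-38,0,0,0,0,0,-38,0,0,0,0,0,0,20,0,0,0,0,0,25,0,0,0,0,0,20,0,0,0,0,0,0,0,0,0,0],
)

```text
time_s: 10.32
eef_pos: [481.7, -192.3, 80.7]
tcp_rot: [0.865, 0.501, 0.001, -0.001]
wrist_force: [-0.5, 0.4, 1.1]
opening: -0.5
finger_force: 0.0
```

```bash
python3 -c "
from h import *
fit('left')"
```

```text
t 10.32 tool B [-176.3 -287. ] z 80.7 heading rel 1.182 F [-0.5  0.4  1.1]
L 240 W 37 c [-120.9 -147.9] yaw -0.39 left [-75. -37.] right [-167. -259.] post e,n 203 -42 tip e,n 13 50 tool e,n -150 -1
```

Tool is centred on the right end face. Pushing along the axis.

play_rows(
  increments=[12,0,0,0,0,0,9,0.5,0,0,0,0,10,0.5,0,0,0,0,11,0,0,0,0,0,11,0,0,0,0,0,11,0,0,0,0,0,11,0,0,0,0,0,8,0,0,0,0,0,0,0,0,0,0,0],
)

```text
time_s: 11.55
eef_pos: [522.3, -118.5, 80.9]
tcp_rot: [0.865, 0.502, 0.001, -0.002]
wrist_force: [-0.5, 0.3, 0.5]
opening: 0.2
finger_force: 0.0
```

```bash
python3 -c "
from h import *
fit('left')"
```

```text
t 11.55 tool B [-145.8 -208.5] z 80.9 heading rel 1.184 F [-0.5  0.3  0.5]
L 231 W 37 c [-94.1 -86.5] yaw -0.391 left [-48.  24.] right [-140. -197.] post e,n 136 -44 tip e,n -54 48 tool e,n -133 -1
```

play_rows(
  increments=[6,0,0,0,0,0,11,0,0,0,0,0,11,0,0,0,0,0,11,0,0,0,0,0,11,0,0,0,0,0,10,0,0,0,0,0,8,0,0,0,0,0,4,0,0,0,0,0,0,0,0,0,0,0],
)

```text
time_s: 12.78
eef_pos: [557.8, -56.2, 80.9]
tcp_rot: [0.865, 0.502, 0.001, -0.003]
wrist_force: [0.6, -0.4, 0.0]
opening: -0.3
finger_force: 0.0
```

```bash
python3 -c "
from h import *
a=fit('left');cv2.imwrite('pics/t3.png',a[:,:,::-1])"
```

```text
t 12.78 tool B [-118.9 -142.1] z 80.9 heading rel 1.184 F [ 0.6 -0.4  0. ]
L 197 W 37 c [-67.  -21.3] yaw -0.393 left [-21.  90.] right [-113. -132.] post e,n 65 -44 tip e,n -125 48 tool e,n -132 -2
```

View pics/t3.png

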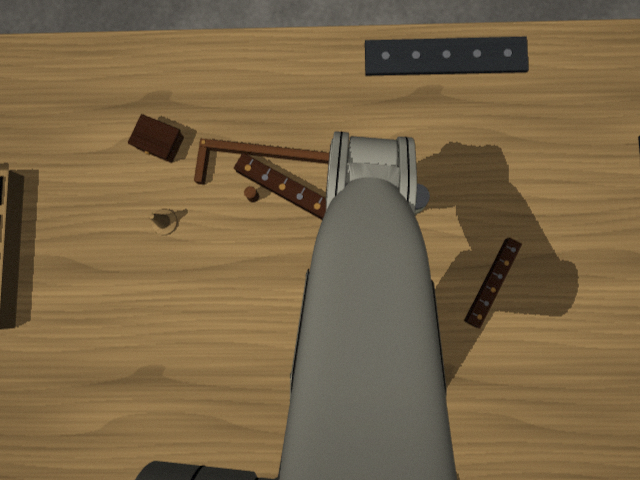

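The bar is behind the post: left end at about (240,160), post at (251,194). I'll nudge it 7 mm further along its axis, then go round to the near face of the right end.

play_rows(
  increments=[4,0,0,0,0,0,3,0,0,0,0,0,-15,0,0,0,0,0,0,-26,0,0,0,0,0,-26,0,0,0,0,23,0,0,0,0,0,23,0,0,0,0,0,0,0,0,0,0,0],
)

```text
time_s: 13.88
eef_pos: [531.8, 2.6, 81.5]
tcp_rot: [0.865, 0.502, 0.001, -0.002]
wrist_force: [0.1, 0.1, 0.5]
opening: 0.2
finger_force: 0.0
```

```bash
python3 -c "
from h import *
a=fit('left')"
```

```text
t 13.88 tool B [-152.3  -87.2] z 81.5 heading rel 1.185 F [0.1 0.1 0.5]
L 173 W 26 c [-161.4 -427. ] yaw 1.2 left [-273. -383.] right [ -50. -470.] post e,n 102 479 tip e,n 13 287 tool e,n 115 318
```

play_rows(
  increments=[0,10,0,0,0,0,0,9,0,0,0,0,4,9,0,0,0,0,4,9,0,0,0,0,4,9,0,0,0,0,0,0,0,0,0,0],
)

```text
time_s: 14.72
eef_pos: [578.4, -10.3, 81.2]
tcp_rot: [0.865, 0.502, 0.001, -0.002]
wrist_force: [-0.6, -0.3, -0.3]
opening: -0.2
finger_force: 0.0
```

```bash
python3 - <<'E'
s=open('h.py').read()
s=s.replace("        L=max(wh)\n","        L=max(wh)\n        if B(c)[0]<-135 or abs(B(c)[1])>130: continue\n");open('h.py','w').write(s)
E
python3 -c "
from h import *
a=fit('left');cv2.imwrite('pics/t4.png',a[:,:,::-1])"
```

```text
t 14.72 tool B [-104.5  -93.9] z 81.2 heading rel 1.183 F [-0.6 -0.3 -0.3]
L 114 W 37 c [-51.4 -13.9] yaw -0.24 left [-23. 103.] right [ -80. -131.] post e,n 61 -47 tip e,n -141 15 tool e,n -91 -34
```

View pics/t4.png

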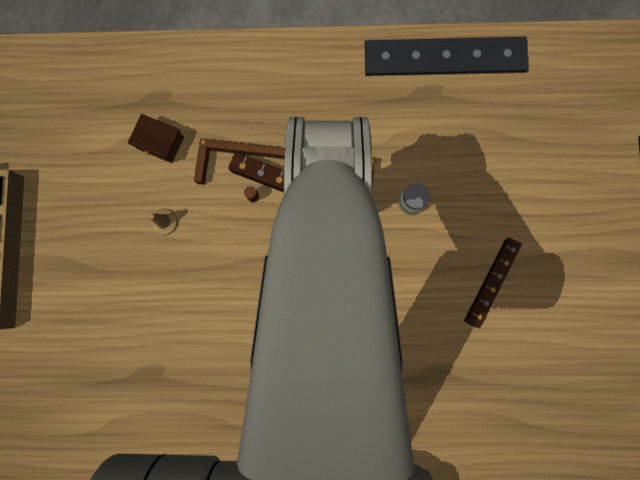

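play_rows(
  increments=[4,9,0,0,0,0,4,9,0,0,0,0,4,9,0,0,0,0,2,5,0,0,0,0,0,0,0,0,0,0,-8,-20,0,0,0,0,-15,-40,0,0,0,0,-15,-40,0,0,0,0,0,0,0,0,0,0],
)

```text
time_s: 15.95
eef_pos: [501.7, 3.0, 80.7]
tcp_rot: [0.865, 0.502, -0.002, -0.004]
wrist_force: [0.5, -0.5, 0.8]
opening: -0.2
finger_force: 0.0
```

```bash
python3 -c "
from h import *
a=fit('left')"
```

```text
t 15.95 tool B [-182.2  -90.7] z 80.7 heading rel 1.184 F [ 0.5 -0.5  0.8]
L 239 W 37 c [-33.5  -8.9] yaw -0.049 left [-28. 111.] right [ -39. -129.] post e,n 62 -52 tip e,n -148 -29 tool e,n -88 -140
```

play_rows(
  increments=[0,0,0,0,0,-7.4,0,0,0,0,0,-7.4,0,0,0,0,0,-7.3,10,30,0,0,0,0,0,35,0,0,0,0,0,35,0,0,0,0,0,8,0,0,0,0,0,8,0,0,0,0,0,8,0,0,0,0,0,4,0,0,0,0],
)

```text
time_s: 17.3
eef_pos: [633.7, -4.5, 80.9]
tcp_rot: [0.753, 0.658, 0.0, -0.003]
wrist_force: [-6.7, 2.1, 3.7]
opening: 0.0
finger_force: 3.3
```

play_rows(
  increments=[0,2,0,0,0,0,0,0,0,0,0,0],
)

```text
time_s: 17.55
eef_pos: [633.8, -4.5, 80.8]
tcp_rot: [0.753, 0.658, -0.001, -0.004]
wrist_force: [-7.9, 0.8, 4.0]
opening: -0.0
finger_force: 3.7
```

```bash
python3 -c "
from h import *
a=fit('left')"
```

```text
t 17.55 tool B [-50.3 -80.8] z 80.8 heading rel 1.569 F [-7.9  0.8  4. ]
L 91 W 37 c [-24.1  -7.5] yaw 0.033 left [-28. 112.] right [ -20. -127.] post e,n 65 -56 tip e,n -146 -51 tool e,n -72 -29
```

The right end is against the rail (-8 N). Now the left end: back out, go round the post and push there.

play_rows(
  increments=[0,-25,0,0,0,0,0,-45,0,0,0,0,0,-45,0,0,0,0,45,0,0,0,0,0,45,0,0,0,0,0,45,0,0,0,0,0,46,0,0,0,0,0,0,0,0,0,0,0],
)

```text
time_s: 18.65
eef_pos: [547.5, 193.4, 82.8]
tcp_rot: [0.751, 0.66, 0.003, -0.002]
wrist_force: [0.3, -0.1, 0.2]
opening: -0.1
finger_force: 0.0
```

```bash
python3 -c "
from h import *
a=fit('right')"
```

```text
t 18.65 tool B [-161.9  104. ] z 82.8 heading rel 1.574 F [ 0.3 -0.1  0.2]
L 239 W 38 c [-23.2  -5.7] yaw 0.043 left [-28. 114.] right [ -18. -126.] post e,n 64 -57 tip e,n -147 -53 tool e,n 112 -135
```

play_rows(
  increments=[-4,30,1,0,0,0,0,35,1,0,0,0,0,30,0,0,0,0,0,5,0,0,0,0,0,5,0,0,0,0,0,4,0,0,0,0,0,3,0,0,0,0,0,1,0,0,0,0,0,0,0,0,0,0],
)

```text
time_s: 19.88
eef_pos: [657.8, 171.0, 79.9]
tcp_rot: [0.753, 0.658, 0.001, -0.002]
wrist_force: [-0.3, 0.3, -0.7]
opening: 0.3
finger_force: 0.3
```

```bash
python3 -c "
from h import *
a=fit('right')"
```

```text
t 19.88 tool B [-49.6  96.3] z 79.9 heading rel 1.569 F [-0.3  0.3 -0.7]
L 211 W 37 c [-20.6  -6.9] yaw -0.009 left [-19. 113.] right [ -22. -127.] post e,n 62 -63 tip e,n -149 -48 tool e,n 103 -30
```

play_rows(
  increments=[0,1,0,0,0,0,0,1,0,0,0,0,0,0,0,0,0,0],
)

```text
time_s: 20.35
eef_pos: [658.8, 170.9, 79.8]
tcp_rot: [0.753, 0.658, 0.0, -0.003]
wrist_force: [-4.2, 1.9, 2.6]
opening: 0.2
finger_force: 2.6
```

play_rows(
  increments=[0,1,0,0,0,0,0,1,0,0,0,0,0,0,0,0,0,0],
)

```text
time_s: 20.72
eef_pos: [659.1, 170.8, 79.8]
tcp_rot: [0.752, 0.659, -0.001, -0.005]
wrist_force: [-9.5, 1.6, 5.8]
opening: -0.3
finger_force: 5.1
```

The left end is on the rail. Now re-seat the right end.

play_rows(
  increments=[0,-25,0,0,0,0,0,-45,0,0,0,0,0,-45,0,0,0,0,-46,0,0,0,0,0,-46,0,0,0,0,0,-46,0,0,0,0,0,-46,0,0,0,0,0,0,0,0,0,0,0],
)

```text
time_s: 21.72
eef_pos: [523.6, 0.2, 79.7]
tcp_rot: [0.755, 0.656, 0.001, -0.001]
wrist_force: [0.3, 0.2, -0.3]
opening: 0.4
finger_force: 0.0
```

```bash
python3 -c "
from h import *
a=fit('left')"
```

```text
t 21.73 tool B [-160.2  -90.6] z 79.7 heading rel 1.564 F [ 0.3  0.2 -0.3]
L 235 W 38 c [-20.   -7.7] yaw -0.016 left [-18. 112.] right [ -22. -128.] post e,n 63 -64 tip e,n -148 -48 tool e,n -82 -139
```

play_rows(
  increments=[46,0,0,0,0,0,0,30,0,0,0,0,0,40,0,0,0,0,0,25,0,0,0,0,0,5,0,0,0,0,0,4,0,0,0,0,0,3,0,0,0,0,0,3,0,0,0,0,0,2,0,0,0,0,0,0,0,0,0,0],
)

```text
time_s: 23.08
eef_pos: [639.8, 33.9, 79.3]
tcp_rot: [0.753, 0.658, 0.0, -0.003]
wrist_force: [-3.3, -0.3, 3.0]
opening: -0.2
finger_force: 1.7
```

play_rows(
  increments=[0,1,0,0,0,0,0,1,0,0,0,0,0,0,0,0,0,0],
)

```text
time_s: 23.45
eef_pos: [640.8, 33.7, 79.3]
tcp_rot: [0.753, 0.658, -0.0, -0.004]
wrist_force: [-7.9, -0.2, 6.0]
opening: -0.0
finger_force: 3.9
```

Contact positions agree: tool x_b is -48.3 at the left and -48.4 here. Retreating and lifting clear to check.

play_rows(
  increments=[0,1,0,0,0,0,0,0,0,0,0,0,0,-20,0,0,0,0,0,-40,0,0,0,0,0,-40,-40,0,0,0,0,-50,-60,0,0,0,0,-50,-50,0,0,0,0,0,0,0,0,0],
)

```text
time_s: 24.45
eef_pos: [461.5, 57.9, 215.9]
tcp_rot: [0.753, 0.659, 0.005, 0.0]
wrist_force: [-0.4, 0.3, -0.5]
opening: 0.1
finger_force: 0.0
```

```bash
python3 -c "
from h import *
a=fit('none')
cv2.imwrite('pics/t5.png',cv2.resize(a[110:230,180:400,::-1],(792,432),interpolation=cv2.INTER_CUBIC))
w,d=bot.camera('wrist');cv2.imwrite('pics/w5.png',w[:,:,::-1])
for t in ['jar','trinket_box','ring_cone']: print(t,[(round(x['p'],2),np.round(x['position']).tolist()) for x in bot.boxes_of('top',t)][:1])
"
```

```text
t 24.45 tool B [-229.3  -41.6] z 215.9 heading rel 1.57 F [-0.4  0.3 -0.5]
L 240 W 38 c [-18.   -6.9] yaw -0.001 left [-18. 113.] right [ -18. -127.] post e,n 63 -65 tip e,n -148 -52 tool e,n -35 -210
jar [(0.62, [598.0, -170.0, 67.0])]
trinket_box [(0.87, [729.0, 315.0, 43.0])]
ring_cone [(0.69, [568.0, 302.0, 14.0])]
```

View pics/t5.png

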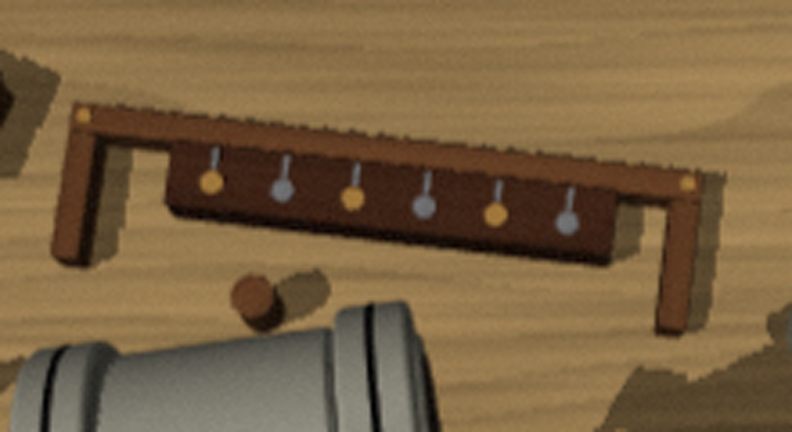

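View pics/w5.png

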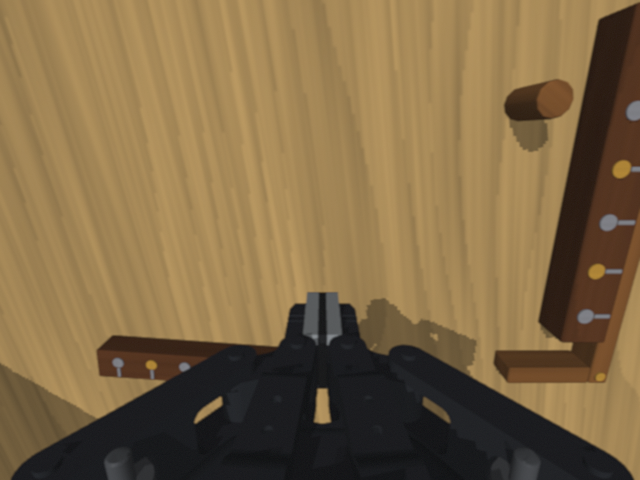

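The top crop shows the bar, (168,145)-(615,262), flush along the rail between both cheeks and behind the post at (257,300). The wrist view shows no gap at the right end, (575,340). The bar's centre is at x = -18.0 with relative yaw -0.001. Detector positions for the jar, trinket box and ring cone match the first look to within 6 mm, about the detector's accuracy. Handing in.

```bash
python3 -c "
from workcell import bot
print(bot.hand_in())"
```

```text
the job is handed in; nothing more can be done
None
```

The bar lies flat against the back rail, behind the post and between the cheeks; the camera puts its centre at x = -18.0 mm with 0.001 rad of tilt, the ring cone, jar and trinket box were not moved, and the job was handed in at about 25 s.

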